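Seat the mounting plate on the jig's round and diamond pins

ROBOT

A 6-joint arm with a two-finger parallel gripper is mounted at the origin on the work surface. World frame = base frame: x ahead of the robot, y to its left, z up, the work surface at z = 0. Lengths are in mm, angles in degrees, forces in N, time in s.
With the tool pointing down it reaches from about 300 to 850 mm from the base axis. Payload 4.2 kg.
Tool frame: the origin (TCP) lies between the finger pads; the fingertips stand 22 mm ahead of it and the grasp point (between the pads) lies 3 mm ahead of it; z points along the fingers, y is the direction in which the jaws open and shut (so a half turn about z gives the same grasp; the last joint's range is limited). The gripper opens to 91 mm and grips with 3 to 60 N. Pads are 32 mm wide; open, the fingers measure 118 mm over their backs; the gripper's body (76 mm by 178 mm) begins 60 mm behind the grasp point.
Start: joints at [-71.219, 18.312, 89.639, -0, 72.044, -1.146], TCP at [195.981, -540.585, 235.976] pointing down, gripper open.
Joint ranges: [-177.97, 177.97], [-48.28, 115.42], [12.27, 149.76], [-77.06, 257.06], [2.81, 150.46], [-146.56, 146.56]. Speed limits (degrees/s): [147.25, 147.25, 180, 180, 180, 180].

INTERFACE

Orientations are given as [roll, pitch, yaw] about the fixed x, y, z axes, in that order (R = Rz(yaw) Ry(pitch) Rx(roll)).
In Python, from workcell import telemetry, cams, env gives the robot as it stands.
- The arm moves only by the shell command python3 -m inch 'ROWS' [FORCE]. ROWS is JSON, a list of rows, each an object of numbers: "x", "y", "z": the shift along the tool's x, y, z in cm; "yaw": the turn about the tool's z in units of 5 degrees (1.0 is 5 degrees); "gripper": the gripper's target within -1 to 1 (fully open at 1, half-way at 0, shut at -1). A call has 1 to 12 rows; each row shifts and turns the commanded pose from where the row before left it, along the tool's axes as they then stand; what a row does not reach is not made up. A row lasts 1/12 s, in which the tool goes at most 41.7 mm and 7.16 degrees, less where a joint would pass 70% of its speed; a pose out of reach is approached as far as the arm can. A call is refused whole if a number of a shift passes 4.17 or a number of a turn 1, either way. A call with a gripper value outside its range is refused whole. The fingers move at their own pace and stop on an object; FORCE is the grip in N (left out, the last holds). Time passes only in rows, so rows that do not move let the fingers close. It gives the time, the measured TCP pose, the force and the opening at its end, in the units of the state.
- telemetry.state(): the state, without advancing time (a new reading comes with each control period).
- cams.grab_frame(name): name is "scene" or "top" or "wrist"; returns a dict with "pixels" (480x640x3 uint8, red, green, blue), "mtx" (3x3 intrinsics, pixels), "rvec" (rotation vector, rad) and "tvec" (3), from world to camera coordinates, as OpenCV has them. Camera axes: x right, y down, z forward; pixel columns grow to the right and rows downward; lengths in mm; the calibration is good to about 2 mm. A picture is of the moment at which its call begins. There is no depth.
- env.job_done(): hands the job in, once; it reports no verdict.
The state is a dict: "time_s": time; "qpos": joint angles; "qvel": joint speeds; "effort": joint torques, N m; "ee_pos": TCP position; "ee_rot": TCP orientation; "force": force on the tool from outside, world axes, zero at the start; "torque": the same for the moment, N m; "gripper_width": finger opening in mm.
Only numpy, scipy, OpenCV 4.12 (cv2) and the standard library are available. Lean on these libraries where they do the work, as an engineer would, in place of code of your own. Each camera call takes 0.05 s, during which the arm holds its last target. There are 200 camera calls.

TASK

In the artificial-limb workshop, take the longer aluminium plate (the one with a round hole and a slot) by its grip block and lower it onto the jig, round hole over the round pin and slot over the diamond pin, without dropping it, until it lies flat on the jig base, and let go. Leave the shorter plate where it lies.

Things in the scene. Friction and masses are not known exactly. Their poses are not given: they have to be found in the camera images.
- plate_grip (a point): Centre of the grip block of the longer plate, 40 mm above its underside. Aluminium plate 220 x 90 x 8 mm (x, y, z), about 0.45 kg, flat on the bench, z up. Mid-plate stands the grip block: 50 mm long (x), 24 mm thick (y: pinch it along y), top 72 mm above the underside. Round 31 mm through hole at x = +75 mm; through slot 47 (x) by 31 (y) mm at x = -75 mm.
- plate_hole (a point): Centre of the longer plate's round hole, 4 mm above the plate's underside (mid-thickness), 75 mm from the grip centre along the plate's +x. Axes as the plate's.
- jig: Fixed dark steel base 250 x 110 x 20 mm (x, y, z); origin at the centre of its underside, z up. On top: round pin, 22 mm diameter, at x = +75 mm; diamond pin, 14 (x) by 22 (y) mm, at x = -75 mm; both 32 mm high, the upper 18 mm tapering to 6 mm or less, so they guide the plate. Seated plate: same axes as the jig, grip centre over the jig's centre, 60 mm above its origin.
- spare_grip (a point): Centre of the grip block of the shorter plate, a bystander to leave alone: aluminium, 160 x 90 x 8 mm, same grip block, but two small round holes (18 mm) that do not fit the pins, and no slot. x along its length, z up.
Not all that is in view belongs to the job. Leave any brown or purple look-alike of the part that bears plate_grip alone.

How it is judged:
By the outcome, as a careful person would: the job done as asked, in the order asked, and still so for the second after the job is handed in, with the robot touching nothing.
It also fails if it takes over 38 s, if anything falls off the work surface, if the arm or the gripper's body presses on something with over 40 N, if the wrist force passes 120 N, or if a joint passes its speed limit or range.

## Working session

There is one attempt and no reset: what is moved stays moved. The work goes in short steps, Python scripts to look and compute and a shell command to move; the robot and the scene stay as the last step left them, time stands still between calls to the robot, and variables do not carry over. Pictures are saved under pics/ and viewed, about 8 in all and at most 12, crops included, and the job is handed in when it is done.

```bash
mkdir -p pics; python3 - <<'E'
from workcell import telemetry,cams
import cv2,pickle
print(telemetry.state())
for n in("scene","top"):
    f=cams.grab_frame(n);pickle.dump(f,open(f"{n}0.pkl","wb"));cv2.imwrite(f"pics/{n}0.png",f["pixels"][:,:,::-1]);print(n,f["mtx"],f["rvec"],f["tvec"])
E
```

```text
{'time_s': 0.0, 'qpos': array([-7.12199175e+01,  1.83490536e+01,  8.97063867e+01,  8.89913028e-04,
        7.20416876e+01, -1.14708785e+00]), 'qvel': array([-0.0798249 ,  0.13426646,  0.00331895,  0.01609321, -0.08380608,
       -0.02988526]), 'effort': array([ 3.14992467e-04, -4.12460446e+01, -2.31974477e+01,  7.26645696e-02,
        4.57940879e-02, -1.53437518e-04]), 'ee_pos': array([ 195.82065766, -540.13981262,  235.14630165]), 'ee_rot': array([-1.79902909e+02, -2.79033539e-03,  1.99268929e+01]), 'force': array([0.077394  , 0.79908042, 0.07394904]), 'torque': array([ 0.02238569,  0.01198744, -0.02730206]), 'gripper_width': 91.50174946525493}
scene [[600.0230374    0.         327.00331158]
 [  0.         600.0230374  243.85660917]
 [  0.           0.           1.        ]] [ 1.53960049  2.0929395  -0.78636901] [ 129.29712633 -275.16019966 1496.93551586]
top [[521.94215251   0.         322.05968485]
 [  0.         521.94215251 242.49404796]
 [  0.           0.           1.        ]] [ 2.17413352 -2.20313141  0.03099901] [ 15.50337566 448.36640294 926.17406972]
```

View pics/top0.png

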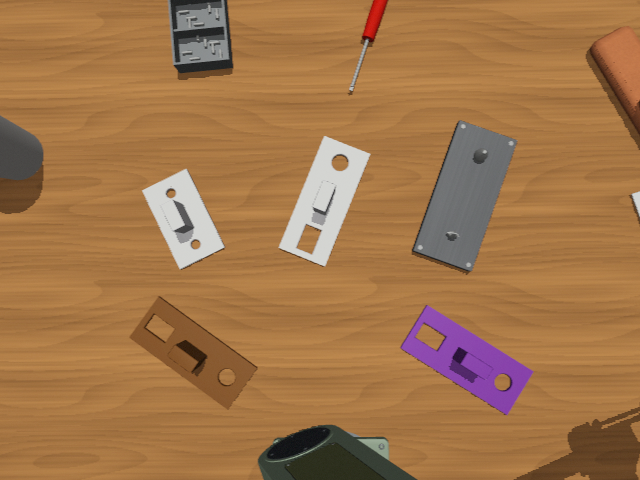

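View pics/scene0.png

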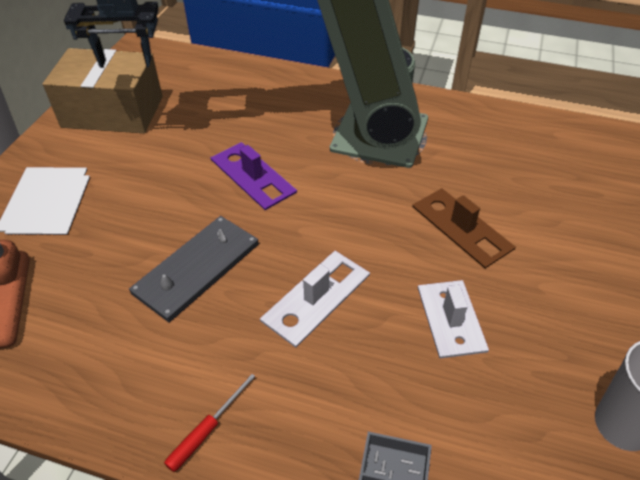

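Top view: the longer white plate is centred near (325,200), with its round hole at (340,162) and slot at (311,238). The jig is at (465,195), round pin at the top end (480,155) and diamond pin at (452,237). The shorter white plate is at (183,218). The brown and purple plates are look-alikes.

```bash
cat > h.py <<'E'
import numpy as np,cv2
def ray(f,uv,z):
    R=cv2.Rodrigues(np.array(f["rvec"],float))[0];t=np.array(f["tvec"],float).ravel()
    d=np.linalg.inv(f["mtx"])@np.c_[np.array(uv,float).reshape(-1,2),np.ones(np.size(uv)//2)].T
    C=-R.T@t;w=(R.T@d).T
    return C+w*((z-C[2])/w[:,2])[:,None]
def quad(f,mask,seed):
    n,l=cv2.connectedComponents(mask.astype(np.uint8));k=l[seed[1],seed[0]];m=(l==k).astype(np.uint8)
    cs,h=cv2.findContours(m,cv2.RETR_CCOMP,cv2.CHAIN_APPROX_NONE)
    o=max(cs,key=cv2.contourArea);holes=[c for c,hh in zip(cs,h[0]) if hh[3]>=0 and cv2.contourArea(c)>60]
    return o.reshape(-1,2),holes
E
python3 - <<'E'
import pickle,cv2,numpy as np
from h import *
np.set_printoptions(precision=1,suppress=True)
for n,ps,js in(("top",(320,215),(465,195)),("scene",(285,310),(195,265))):
    f=pickle.load(open(n+"0.pkl","rb"));im=f["pixels"].astype(int);hsv=cv2.cvtColor(f["pixels"],cv2.COLOR_RGB2HSV)
    for nm,seed,z in(("plate",ps,8),("jig",js,20)):
        m=(hsv[...,1]<70)&((hsv[...,2]>150) if nm=="plate" else (hsv[...,2]<150))
        print(n,nm,hsv[seed[1],seed[0]])
        o,h=quad(f,m,seed)
        w=ray(f,o,z)[:,:2].astype(np.float32);r=cv2.minAreaRect(w);b=cv2.boxPoints(r)
        print(" rect",r, "area",cv2.contourArea(cv2.convexHull(w)))
        print(b)
        for c in h:
            q=ray(f,c,z)[:,:2].astype(np.float32);print("  hole",cv2.minAreaRect(q))
for n,a,b in(("top",(480,155),(452,237)),):
    f=pickle.load(open(n+"0.pkl","rb"));print(ray(f,[a,b],20),ray(f,[a,b],52))
    R=cv2.Rodrigues(f["rvec"])[0];print("cam",-R.T@f["tvec"])
E
```

```text
top plate [150   2 154]
 rect ((524.98779296875, 4.963920593261719), (91.53584289550781, 220.36370849609375), 67.24063873291016) area 20122.717675660813
[[405.7   5.4]
 [608.9 -79.9]
 [644.3   4.5]
 [441.1  89.8]]
  hole ((456.13623046875, 33.768924713134766), (32.977745056152344, 49.97880935668945), 66.91609191894531)
  hole ((518.7055053710938, -1.1960926055908203), (27.90134048461914, 55.12733459472656), 39.92396926879883)
  hole ((594.2196655273438, -23.852245330810547), (30.794153213500977, 32.89729690551758), 89.13323974609375)
top jig [ 98   9 112]
 rect ((528.9240112304688, -244.56529235839844), (110.8204574584961, 249.64703369140625), 69.34577941894531) area 27534.08007756248
[[ 392.6 -252.4]
 [ 626.2 -340.4]
 [ 665.3 -236.7]
 [ 431.7 -148.7]]
scene plate [137  10 221]
 rect ((526.6856689453125, 5.573921203613281), (92.1270523071289, 221.94808959960938), 67.21717071533203) area 20316.1734104668
[[406.5   6.1]
 [611.2 -79.9]
 [646.8   5.1]
 [442.2  91. ]]
  hole ((596.7042236328125, -23.141407012939453), (30.669614791870117, 31.421627044677734), 69.31011962890625)
  hole ((487.13287353515625, 8.947990417480469), (54.70913314819336, 123.44891357421875), 63.961830139160156)
scene jig [113  11  90]
 rect ((535.9478759765625, -240.75616455078125), (117.48019409179688, 252.1519775390625), 69.3630599975586) area 29338.769556323066
[[ 397.3 -251.3]
 [ 633.2 -340.2]
 [ 674.6 -230.2]
 [ 438.7 -141.4]]
[[ 600.2 -273.9   20. ]
 [ 454.7 -220.7   20. ]] [[ 593.4 -264.7   52. ]
 [ 452.9 -213.3   52. ]]
cam [404.6  -7.5 946.2]
```

Plate centre measured at (525,5), +x heading −22.7°. Jig at (529,−245), heading −20.65°. Sizes agree with the given ones. Approaching.

```bash
python3 -m inch '[{"z":-3,"gripper":1},{"z":-3},{"x":3.1,"y":-2.5},{"x":3.1,"y":-2.5},{"x":3.1,"y":-2.5},{"x":3.1,"y":-2.5},{"x":3.1,"y":-2.5},{"x":3.1,"y":-2.5},{"x":3.1,"y":-2.5},{"x":3.1,"y":-2.5},{"x":3.1,"y":-2.5},{"x":3.1,"y":-2.5}]' 30
python3 -m inch '[{"x":3.1,"y":-2.5},{"x":3.1,"y":-2.5},{"x":3.1,"y":-2.5},{"x":3.1,"y":-2.5},{"x":3.1,"y":-2.5},{"x":3.1,"y":-2.5}]'
python3 -m inch '[{"yaw":1},{"yaw":1},{"yaw":1},{"yaw":1},{"yaw":1},{"yaw":1},{"yaw":1},{"yaw":1},{"yaw":0.5},{"yaw":0},{"yaw":0}]'
```

```text
invalid input
invalid input
invalid input
```

```bash
python3 -m inch '[{"x":0,"y":0,"z":-3,"yaw":0,"gripper":1},{"x":0,"y":0,"z":-3,"yaw":0,"gripper":1}]' 30; python3 -m inch '[{"x":0,"y":0,"z":-0.1,"yaw":0,"gripper":1}]'
```

```text
time_s: 0.27
ee_pos: [195.5, -539.3, 294.3]
ee_rot: [-179.6, -0.0, 19.9]
force: [0.9, -0.1, 0.6]
gripper_width: 91.3
time_s: 0.35
ee_pos: [196.7, -542.7, 302.3]
ee_rot: [179.4, 0.0, 19.9]
force: [0.4, -0.7, -0.3]
gripper_width: 90.8
```

All keys are required in each row.

```bash
python3 -m inch '[{"x":3.1,"y":-2.5,"z":0,"yaw":0,"gripper":1},{"x":3.1,"y":-2.5,"z":0,"yaw":0,"gripper":1},{"x":3.1,"y":-2.5,"z":0,"yaw":0,"gripper":1},{"x":3.1,"y":-2.5,"z":0,"yaw":0,"gripper":1},{"x":3.1,"y":-2.5,"z":0,"yaw":0,"gripper":1},{"x":3.1,"y":-2.5,"z":0,"yaw":0,"gripper":1},{"x":3.1,"y":-2.5,"z":0,"yaw":0,"gripper":1},{"x":3.1,"y":-2.5,"z":0,"yaw":0,"gripper":1},{"x":3.1,"y":-2.5,"z":0,"yaw":0,"gripper":1},{"x":3.1,"y":-2.5,"z":0,"yaw":0,"gripper":1},{"x":3.1,"y":-2.5,"z":0,"yaw":0,"gripper":1},{"x":3.1,"y":-2.5,"z":0,"yaw":0,"gripper":1}]'
python3 -m inch '[{"x":3.1,"y":-2.5,"z":0,"yaw":0,"gripper":1},{"x":3.1,"y":-2.5,"z":0,"yaw":0,"gripper":1},{"x":3.1,"y":-2.5,"z":0,"yaw":0,"gripper":1},{"x":3.1,"y":-2.5,"z":0,"yaw":0,"gripper":1}]'
python3 -m inch '[{"x":0,"y":0,"z":0,"yaw":1,"gripper":1},{"x":0,"y":0,"z":0,"yaw":1,"gripper":1},{"x":0,"y":0,"z":0,"yaw":1,"gripper":1},{"x":0,"y":0,"z":0,"yaw":1,"gripper":1},{"x":0,"y":0,"z":0,"yaw":1,"gripper":1},{"x":0,"y":0,"z":0,"yaw":1,"gripper":1},{"x":0,"y":0,"z":0,"yaw":1,"gripper":1},{"x":0,"y":0,"z":0,"yaw":1,"gripper":1},{"x":0,"y":0,"z":0,"yaw":0.5,"gripper":1},{"x":0,"y":0,"z":0,"yaw":0,"gripper":1},{"x":0,"y":0,"z":0,"yaw":0,"gripper":1}]'
python3 - <<'E'
from workcell import telemetry,cams
import cv2,pickle
f=cams.grab_frame("wrist");s=telemetry.state();f["s"]=s;pickle.dump(f,open("w1.pkl","wb"));cv2.imwrite("pics/w1.png",f["pixels"][:,:,::-1]);print(s["ee_pos"],s["ee_rot"],s["time_s"],s["qpos"])
E
```

```text
time_s: 1.35
ee_pos: [443.8, -129.8, 296.6]
ee_rot: [180.0, 0.0, 19.9]
force: [1.0, -0.4, 0.5]
gripper_width: 91.1
time_s: 1.68
ee_pos: [526.3, 6.5, 296.5]
ee_rot: [180.0, 0.0, 19.9]
force: [1.2, -0.9, -0.4]
gripper_width: 91.5
time_s: 2.6
ee_pos: [525.8, 4.5, 296.5]
ee_rot: [180.0, 0.0, -22.5]
force: [0.5, 0.5, -1.3]
gripper_width: 91.2
[525.7923145    4.5284603  296.59690593] [ 1.79983014e+02  2.96080407e-02 -2.25044005e+01] 2.65 [-7.56888971e-01  1.19545641e+01  8.97124123e+01 -4.90728713e-03
  7.83668179e+01  1.11748498e+02]
```

View pics/w1.png

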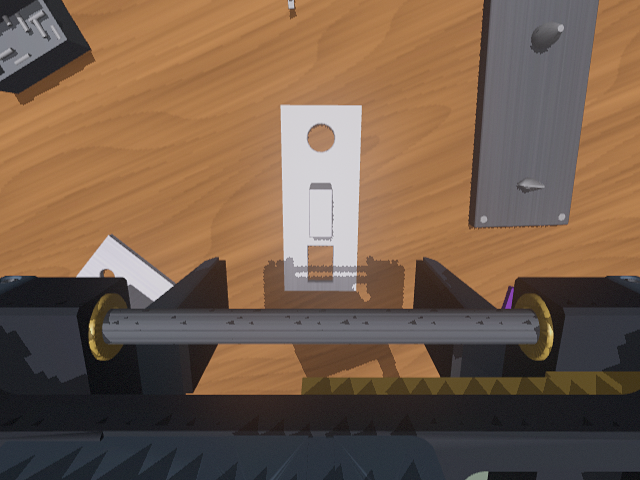

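Wrist view: plate upright in the picture, hole at (321,138), block at (320,212), jig pins at about (546,38) and (530,185). I'll refine the plate and jig positions from this.

```bash
python3 - <<'E'
import pickle,cv2,numpy as np
from h import *
np.set_printoptions(precision=1,suppress=True)
f=pickle.load(open("w1.pkl","rb"));hsv=cv2.cvtColor(f["pixels"],cv2.COLOR_RGB2HSV)
m=(hsv[...,1]<60)&(hsv[...,2]>140)
o,h=quad(f,m,(290,170))
for c in h: print("hole",cv2.minAreaRect(c),cv2.minAreaRect(ray(f,c,8)[:,:2].astype(np.float32)))
for y in (115,160,180,230,255):
    x=np.where(m[y,270:370])[0]+270; e=ray(f,[(x.min()-.5,y),(x.max()+.5,y)],8); print(y,e[:,:2].ravel(),e[:,:2].mean(0),np.linalg.norm(e[1]-e[0]))
L=np.array([[o[o[:,1]==y][:,0].min(),y] for y in range(115,230)]);Rr=np.array([[o[o[:,1]==y][:,0].max(),y] for y in range(115,230)])
for e in(L,Rr):
    w=ray(f,e,8)[:,:2];v=np.polyfit(w[:,0],w[:,1],1);print("ang",np.degrees(np.arctan(v[0])), "y at x=525",np.polyval(v,525))
# jig left/right edges
mj=(hsv[...,1]<60)&(hsv[...,2]>60)&(hsv[...,2]<150)
o,h=quad(f,mj,(500,120))
w=ray(f,o,20)[:,:2].astype(np.float32);print("jig box",cv2.minAreaRect(w))
L=np.array([[o[o[:,1]==y][:,0].min(),y] for y in range(20,210)]);Rr=np.array([[o[o[:,1]==y][:,0].max(),y] for y in range(20,205)])
for e in(L,Rr):
    w=ray(f,e,20)[:,:2];v=np.polyfit(w[:,0],w[:,1],1);print("ang",np.degrees(np.arctan(v[0])), "y at x=529",np.polyval(v,529))
print("jig corners",ray(f,[(470,227),(568,227)],20)); print("block top",ray(f,[(310,190),(331,190),(331,237),(309,237)],72))
E
```

```text
hole ((320.0, 264.5), (28.0, 39.0), 0.0) ((455.9314880371094, 33.10429763793945), (34.91261672973633, 50.55685806274414), 67.42949676513672)
hole ((320.5, 185.5), (23.0, 7.0), 0.0) ((545.5491943359375, -4.741701126098633), (26.870529174804688, 8.133174896240234), 67.45458221435547)
hole ((320.5000305175781, 137.50003051757812), (28.284271240234375, 28.284271240234375), 45.0) ((595.369384765625, -25.43633270263672), (31.440040588378906, 31.55852699279785), 21.819608688354492)
115 [634.8   6.4 600.3 -76.9] [617.6 -35.2] 90.19156676677964
160 [589.6  25.4 555.3 -57.2] [572.5 -15.9] 89.43741642253588
180 [568.8  34.7 534.1 -49. ] [551.4  -7.2] 90.63715204527195
230 [513.9  57.9 479.3 -25.4] [496.6  16.2] 90.17479100395197
255 [484.7  69.5 450.4 -13. ] [467.5  28.3] 89.31979240375573
ang -22.789538907324033 y at x=525 52.402020933130245
ang -22.84355892198107 y at x=525 -44.20890712141363
jig box ((524.1458740234375, -244.220458984375), (109.610595703125, 235.15150451660156), 69.31898498535156)
ang -20.66293074719368 y at x=529 -188.17349989093577
ang -20.72166658294245 y at x=529 -303.99461021099006
jig corners [[ 435.3 -148.    20. ]
 [ 391.4 -253.8   20. ]]
block top [[552.2   4.   72. ]
 [544.1 -15.4  72. ]
 [499.3   2.9  72. ]
 [508.   23.8  72. ]]
```

Wrist and top views agree to within about 1.5 mm, and the TCP is over the block. I'll descend to TCP z≈43 and grip.

```bash
python3 -m inch '[{"x":0,"y":0,"z":3,"yaw":0.06,"gripper":1},{"x":0,"y":0,"z":4,"yaw":0,"gripper":1},{"x":0,"y":0,"z":4,"yaw":0,"gripper":1},{"x":0,"y":0,"z":4,"yaw":0,"gripper":1},{"x":0,"y":0,"z":4,"yaw":0,"gripper":1},{"x":0,"y":0,"z":3,"yaw":0,"gripper":1},{"x":0,"y":0,"z":2,"yaw":0,"gripper":1},{"x":0,"y":0,"z":1.3,"yaw":0,"gripper":1},{"x":0,"y":0,"z":0,"yaw":0,"gripper":1}]'
python3 -m inch '[{"x":0,"y":0,"z":0,"yaw":0,"gripper":-1},{"x":0,"y":0,"z":0,"yaw":0,"gripper":-1},{"x":0,"y":0,"z":0,"yaw":0,"gripper":-1},{"x":0,"y":0,"z":0,"yaw":0,"gripper":-1},{"x":0,"y":0,"z":0,"yaw":0,"gripper":-1},{"x":0,"y":0,"z":0,"yaw":0,"gripper":-1},{"x":0,"y":0,"z":0,"yaw":0,"gripper":-1},{"x":0,"y":0,"z":0,"yaw":0,"gripper":-1},{"x":0,"y":0,"z":0,"yaw":0,"gripper":-1},{"x":0,"y":0,"z":0,"yaw":0,"gripper":-1}]' 35
```

```text
time_s: 3.4
ee_pos: [523.7, 4.5, 41.0]
ee_rot: [179.9, 0.3, -22.8]
force: [-0.0, -0.2, 0.6]
gripper_width: 91.1
time_s: 4.23
ee_pos: [525.9, 4.5, 43.9]
ee_rot: [180.0, -0.0, -22.9]
force: [-0.1, 0.7, 0.2]
gripper_width: 27.6
```

```bash
python3 -m inch '[{"x":0,"y":0,"z":0,"yaw":0,"gripper":-1},{"x":0,"y":0,"z":0,"yaw":0,"gripper":-1},{"x":0,"y":0,"z":0,"yaw":0,"gripper":-1},{"x":0,"y":0,"z":0,"yaw":0,"gripper":-1}]' 45
python3 -m inch '[{"x":0,"y":0,"z":-0.5,"yaw":0,"gripper":-1},{"x":0,"y":0,"z":-1,"yaw":0,"gripper":-1},{"x":0,"y":0,"z":-1.5,"yaw":0,"gripper":-1},{"x":0,"y":0,"z":-2,"yaw":0,"gripper":-1},{"x":0,"y":0,"z":-2,"yaw":0,"gripper":-1},{"x":0,"y":0,"z":-2,"yaw":0,"gripper":-1},{"x":0,"y":0,"z":-1,"yaw":0,"gripper":-1},{"x":0,"y":0,"z":0,"yaw":0,"gripper":-1},{"x":0,"y":0,"z":0,"yaw":0,"gripper":-1}]'
```

```text
time_s: 4.57
ee_pos: [526.0, 4.5, 43.9]
ee_rot: [-180.0, -0.0, -22.9]
force: [0.1, 1.5, -0.7]
gripper_width: 23.8
time_s: 5.32
ee_pos: [525.6, 4.5, 143.9]
ee_rot: [180.0, -0.0, -22.9]
force: [-0.6, -0.6, -6.4]
gripper_width: 23.8
```

```bash
python3 -m inch '[{"x":0.5,"y":1.1,"z":0,"yaw":0,"gripper":-1},{"x":1,"y":2.3,"z":0,"yaw":0,"gripper":-1},{"x":1,"y":2.3,"z":0,"yaw":0,"gripper":-1},{"x":1,"y":2.3,"z":0,"yaw":0,"gripper":-1},{"x":1.2,"y":2.7,"z":0,"yaw":0,"gripper":-1},{"x":1.2,"y":2.7,"z":0,"yaw":0,"gripper":-1},{"x":1.2,"y":2.7,"z":0,"yaw":0,"gripper":-1},{"x":1,"y":2.3,"z":0,"yaw":0,"gripper":-1},{"x":1,"y":2.3,"z":0,"yaw":0,"gripper":-1},{"x":0.5,"y":1.2,"z":0,"yaw":0,"gripper":-1},{"x":0.44,"y":1.0,"z":0,"yaw":0,"gripper":-1},{"x":0,"y":0,"z":0,"yaw":-0.45,"gripper":-1}]'
python3 -m inch '[{"x":0,"y":0,"z":0,"yaw":0,"gripper":-1},{"x":0,"y":0,"z":0,"yaw":0,"gripper":-1},{"x":0,"y":0,"z":0,"yaw":0,"gripper":-1}]'
python3 - <<'E'
from workcell import telemetry,cams
import cv2,pickle,numpy as np
for n in("wrist","top"):
    f=cams.grab_frame(n);s=telemetry.state();f["s"]=s;pickle.dump(f,open(n+"2.pkl","wb"));cv2.imwrite(f"pics/{n}2.png",f["pixels"][:,:,::-1]);print(s["ee_pos"],s["ee_rot"],s["time_s"])
a,b=[cv2.imread(f"pics/{n}2.png") for n in("wrist","top")]
cv2.imwrite("pics/c2.png",np.hstack([cv2.resize(a[0:320,200:440],None,fx=1.6,fy=1.6),cv2.resize(b[90:290,390:540],(384,512))]))
E
```

```text
time_s: 6.32
ee_pos: [528.9, -247.4, 142.7]
ee_rot: [180.0, 0.1, -20.7]
force: [-0.2, -0.3, -4.4]
gripper_width: 23.6
time_s: 6.57
ee_pos: [529.2, -244.7, 143.6]
ee_rot: [-180.0, 0.1, -20.6]
force: [-0.6, 0.3, -5.4]
gripper_width: 23.7
[ 529.31786737 -244.71938015  143.72899317] [-1.79989521e+02  4.21409651e-02 -2.05997287e+01] 6.6167
[ 529.41265956 -244.75952919  143.86311374] [-1.79995456e+02  2.13189365e-02 -2.05890903e+01] 6.6667
```

View pics/c2.png

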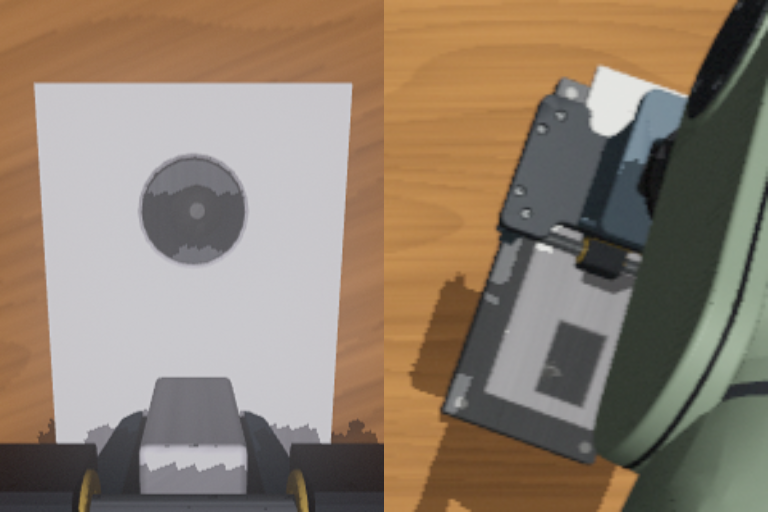

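The wrist crop shows the pin tip through the hole at about (323,132), with the hole centre at about (321,131). The top view shows the diamond pin through the slot. Now measuring the offset.

```bash
python3 - <<'E'
import pickle,cv2,numpy as np
from h import *
np.set_printoptions(precision=1,suppress=True)
f=pickle.load(open("wrist2.pkl","rb"));p=f["pixels"];g=cv2.cvtColor(p,cv2.COLOR_RGB2GRAY)
m=(g<150)[80:190,260:380];m=m.astype(np.uint8)
cs,_=cv2.findContours(m,cv2.RETR_EXTERNAL,cv2.CHAIN_APPROX_NONE)
c=max(cs,key=cv2.contourArea)+np.array([260,80]);(cx,cy),r=cv2.minEnclosingCircle(c);print(cx,cy,r,cv2.boundingRect(c))
h=ray(f,[(cx,cy)],107.9)[0];print("hole",h, "diam",2*r/f["mtx"][0,0])
w=g[115:150,305:340].astype(int);print(g[126:139,316:331])
b=g[128:137,318:329].astype(float);b=np.clip(b-np.median(b)-8,0,None);yy,xx=np.mgrid[128:137,318:329];tip=((b*xx).sum()/b.sum(),(b*yy).sum()/b.sum());print("tip px",tip)
pin=ray(f,[tip],52)[0];print("pin",pin)
a=np.radians(-20.65);ex=np.array([np.cos(a),np.sin(a)]);ey=np.array([np.sin(a),-np.cos(a)])
d=(pin-h)[:2];print("pin-hole tool x,y mm",d@ex,d@ey)
print("jig ctr from pin",pin[:2]-75*ex,"grip ctr from hole",h[:2]-75*ex)
# plate yaw from side edges
hsv=cv2.cvtColor(p,cv2.COLOR_RGB2HSV);mm=(hsv[...,1]<40)&(g>150)
for s in(0,1):
    e=[]
    for y in range(65,250):
        x=np.where(mm[y,215:425])[0]+215;e.append((x.max() if s else x.min(),y))
    q=ray(f,e,107.9)[:,:2];v=np.polyfit(q[:,0],q[:,1],1);print(np.degrees(np.arctan(v[0])))
E
```

```text
320.3186340332031 130.47386169433594 34.185523986816406 (288, 97, 65, 68)
hole [ 600.5 -272.   107.9] diam 0.18316735951538715
[[ 93  92  95  94  94 102 102 102  97  96  92  93  92  92  92]
 [ 94  94  94  96 104 115 114 118 112 112  98  91  90  93  91]
 [ 92  94  93 100 120 123 122 123 123 121 112  97  90  91  91]
 [ 94  92  97 117 125 123 122 124 121 119 121 104  90  92  90]
 [ 92  93 103 123 120 122 122 122 119 117 119 113  91  92  89]
 [ 93  93 105 125 122 122 123 121 119 120 121 121  89  90  91]
 [ 92  95 104 124 122 124 121 119 118 120 120 118  89  91  89]
 [ 94  94  98 123 124 122 119 119 121 122 119 112  89  90  90]
 [ 91  94  94 115 126 122 118 119 120 120 118 102  88  90  91]
 [ 92  91  93  98 112 118 121 120 122 115 103  88  88  91  90]
 [ 93  92  94  92  95 104 110 112 110  98  89  88  90  89  90]
 [ 93  93  93  91  90  90  89  94  89  89  90  90  89  89  90]
 [ 92  91  93  89  92  90  90  89  90  90  92  88  90  90  91]]
tip px (np.float64(nan), np.float64(nan))
pin [nan nan nan]
pin-hole tool x,y mm nan nan
jig ctr from pin [nan nan] grip ctr from hole [ 530.3 -245.6]
-20.637753938135166
-20.614722711945536<stdin>:10: RuntimeWarning: invalid value encountered in scalar divide
```

```bash
python3 - <<'E'
import pickle
from h import *
f=pickle.load(open("wrist2.pkl","rb"))
pin=ray(f,[(322.6,131.0)],52)[0];h=ray(f,[(320.3,130.5)],107.9)[0]
a=np.radians(-20.65);ex=np.array([np.cos(a),np.sin(a)]);ey=np.array([np.sin(a),-np.cos(a)])
d=(pin-h)[:2];print(pin,h,d@ex,d@ey,"jig ctr",pin[:2]-75*ex)
E
```

```text
[ 601.14488717 -273.82698456   52.        ] [ 600.49359512 -272.02899092  107.9       ] 1.2435254624078846 1.4527927985033868 jig ctr [ 530.9634767  -247.37760603]
```

```bash
python3 -m inch '[{"x":0.06,"y":0.12,"z":0.5,"yaw":0,"gripper":-1},{"x":0,"y":0,"z":1,"yaw":0,"gripper":-1},{"x":0,"y":0,"z":1,"yaw":0,"gripper":-1},{"x":0,"y":0,"z":1,"yaw":0,"gripper":-1},{"x":0,"y":0,"z":0.5,"yaw":0,"gripper":-1},{"x":0,"y":0,"z":0.3,"yaw":0,"gripper":-1},{"x":0,"y":0,"z":0,"yaw":0,"gripper":-1},{"x":0,"y":0,"z":0,"yaw":0,"gripper":-1},{"x":0,"y":0,"z":0,"yaw":0,"gripper":-1}]'
python3 - <<'E'
from workcell import telemetry,cams
import cv2,pickle,numpy as np
for n in("wrist","scene"):
    f=cams.grab_frame(n);s=telemetry.state();f["s"]=s;pickle.dump(f,open(n+"3.pkl","wb"));cv2.imwrite(f"pics/{n}3.png",f["pixels"][:,:,::-1])
print(s["ee_pos"],s["ee_rot"])
a,b=[cv2.imread(f"pics/{n}3.png") for n in("wrist","scene")]
cv2.imwrite("pics/c3.png",np.hstack([cv2.resize(a[0:320,200:440],None,fx=1.6,fy=1.6),cv2.resize(b[160:340,120:260],(398,512))]))
E
```

```text
time_s: 7.42
ee_pos: [530.0, -247.1, 101.4]
ee_rot: [180.0, -0.1, -20.6]
force: [-0.4, -0.4, -5.3]
gripper_width: 23.9
[ 529.92857047 -247.04570821  101.51768727] [ 1.79989614e+02 -7.13056192e-02 -2.06256024e+01]
```

View pics/c3.png

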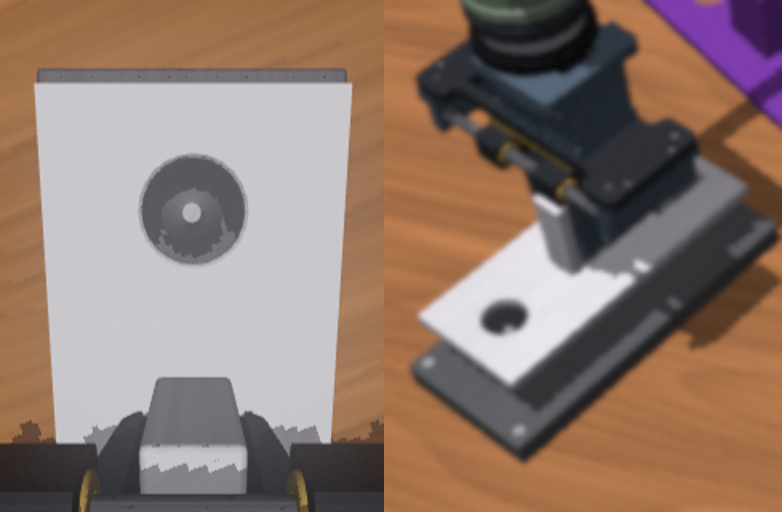

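```bash
python3 - <<'E'
import pickle
from h import *
f=pickle.load(open("wrist3.pkl","rb"));g=cv2.cvtColor(f["pixels"],cv2.COLOR_RGB2GRAY)
m=((g<150)[80:190,260:380]).astype(np.uint8);cs,_=cv2.findContours(m,cv2.RETR_EXTERNAL,cv2.CHAIN_APPROX_NONE)
c=max(cs,key=cv2.contourArea)+np.array([260,80]);(cx,cy),r=cv2.minEnclosingCircle(c)
b=g[122:143,308:332];t=b>(b.max()+np.median(b))/2;y,x=np.where(t);tip=(308+x.mean(),122+y.mean());print(cx,cy,r,tip,t.sum())
pin=ray(f,[tip],52)[0];h=ray(f,[(cx,cy)],65.6)[0]
a=np.radians(-20.65);ex=np.array([np.cos(a),np.sin(a)]);ey=np.array([np.sin(a),-np.cos(a)])
d=(pin-h)[:2];print(pin,h,d@ex,d@ey)
E
```

```text
320.5 130.5 34.32938766479492 (np.float64(319.36036036036035), np.float64(132.36936936936937)) 111
[ 601.04404513 -273.82323892   52.        ] [ 601.32411837 -274.52804417   65.6       ] -0.5106346106283353 -0.5607528430344711
```

Offset is now under 1 mm. Lowering.

```bash
python3 -m inch '[{"x":-0.05,"y":-0.05,"z":0.2,"yaw":0,"gripper":-1},{"x":0,"y":0,"z":0.3,"yaw":0,"gripper":-1},{"x":0,"y":0,"z":0.4,"yaw":0,"gripper":-1},{"x":0,"y":0,"z":0.4,"yaw":0,"gripper":-1},{"x":0,"y":0,"z":0.4,"yaw":0,"gripper":-1},{"x":0,"y":0,"z":0.4,"yaw":0,"gripper":-1},{"x":0,"y":0,"z":0.4,"yaw":0,"gripper":-1},{"x":0,"y":0,"z":0.4,"yaw":0,"gripper":-1},{"x":0,"y":0,"z":0.3,"yaw":0,"gripper":-1},{"x":0,"y":0,"z":0.2,"yaw":0,"gripper":-1},{"x":0,"y":0,"z":0,"yaw":0,"gripper":-1},{"x":0,"y":0,"z":0,"yaw":0,"gripper":-1}]'
python3 -m inch '[{"x":0,"y":0,"z":0.1,"yaw":0,"gripper":-1},{"x":0,"y":0,"z":0.1,"yaw":0,"gripper":-1},{"x":0,"y":0,"z":0,"yaw":0,"gripper":-1}]'
```

```text
time_s: 8.52
ee_pos: [529.3, -246.2, 66.9]
ee_rot: [180.0, 0.0, -20.6]
force: [-0.7, -0.3, -4.8]
gripper_width: 24.0
time_s: 8.77
ee_pos: [529.3, -246.2, 64.9]
ee_rot: [180.0, -0.0, -20.6]
force: [-0.7, 0.7, -4.8]
gripper_width: 23.7
```

```bash
python3 -m inch '[{"x":0,"y":0,"z":0.05,"yaw":0,"gripper":-1},{"x":0,"y":0,"z":0.05,"yaw":0,"gripper":-1},{"x":0,"y":0,"z":0,"yaw":0,"gripper":-1}]'
python3 -m inch '[{"x":0,"y":0,"z":0.04,"yaw":0,"gripper":-1},{"x":0,"y":0,"z":0,"yaw":0,"gripper":-1}]'
```

```text
time_s: 9.02
ee_pos: [529.3, -246.2, 64.0]
ee_rot: [180.0, -0.0, -20.6]
force: [1.2, 0.7, -4.8]
gripper_width: 24.0
time_s: 9.18
ee_pos: [529.3, -246.2, 63.9]
ee_rot: [180.0, -0.0, -20.6]
force: [-1.0, -0.4, -2.5]
gripper_width: 24.3
```

Contact at the expected height. A touch more, then open.

```bash
python3 -m inch '[{"x":0,"y":0,"z":0.04,"yaw":0,"gripper":-1},{"x":0,"y":0,"z":0,"yaw":0,"gripper":-1}]'
python3 -m inch '[{"x":0,"y":0,"z":0,"yaw":0,"gripper":1},{"x":0,"y":0,"z":0,"yaw":0,"gripper":1},{"x":0,"y":0,"z":0,"yaw":0,"gripper":1},{"x":0,"y":0,"z":0,"yaw":0,"gripper":1},{"x":0,"y":0,"z":0,"yaw":0,"gripper":1},{"x":0,"y":0,"z":0,"yaw":0,"gripper":1},{"x":0,"y":0,"z":0,"yaw":0,"gripper":1},{"x":0,"y":0,"z":0,"yaw":0,"gripper":1},{"x":0,"y":0,"z":0,"yaw":0,"gripper":1},{"x":0,"y":0,"z":0,"yaw":0,"gripper":1}]'
```

```text
time_s: 9.35
ee_pos: [529.4, -246.2, 63.9]
ee_rot: [180.0, -0.0, -20.6]
force: [-1.9, 0.7, 3.5]
gripper_width: 24.1
time_s: 10.18
ee_pos: [529.3, -246.2, 63.1]
ee_rot: [180.0, -0.0, -20.6]
force: [-0.1, -0.1, 0.6]
gripper_width: 87.6
```

```bash
python3 -m inch '[{"x":0,"y":0,"z":-0.5,"yaw":0,"gripper":1},{"x":0,"y":0,"z":-1.5,"yaw":0,"gripper":1},{"x":0,"y":0,"z":-3,"yaw":0,"gripper":1},{"x":0,"y":0,"z":-4,"yaw":0,"gripper":1},{"x":0,"y":0,"z":-4,"yaw":0,"gripper":1},{"x":0,"y":0,"z":-4,"yaw":0,"gripper":1},{"x":0,"y":0,"z":-4,"yaw":0,"gripper":1},{"x":-3,"y":0,"z":0,"yaw":0,"gripper":1},{"x":-3,"y":0,"z":0,"yaw":0,"gripper":1},{"x":-2,"y":0,"z":0,"yaw":0,"gripper":1},{"x":0,"y":0,"z":0,"yaw":0,"gripper":1},{"x":0,"y":0,"z":0,"yaw":0,"gripper":1}]'
python3 - <<'E'
from workcell import telemetry,cams
import cv2,pickle,numpy as np
for n in("wrist","scene"):
    f=cams.grab_frame(n);s=telemetry.state();pickle.dump(f,open(n+"4.pkl","wb"));cv2.imwrite(f"pics/{n}4.png",f["pixels"][:,:,::-1])
a,b=[cv2.imread(f"pics/{n}4.png") for n in("wrist","scene")]
cv2.imwrite("pics/c4.png",np.hstack([a[0:400,150:490],cv2.resize(b[180:340,110:280],(425,400))]))
E
```

```text
time_s: 11.18
ee_pos: [453.9, -217.8, 274.1]
ee_rot: [180.0, -0.1, -20.6]
force: [0.5, -0.8, 0.3]
gripper_width: 91.4
```

View pics/c4.png

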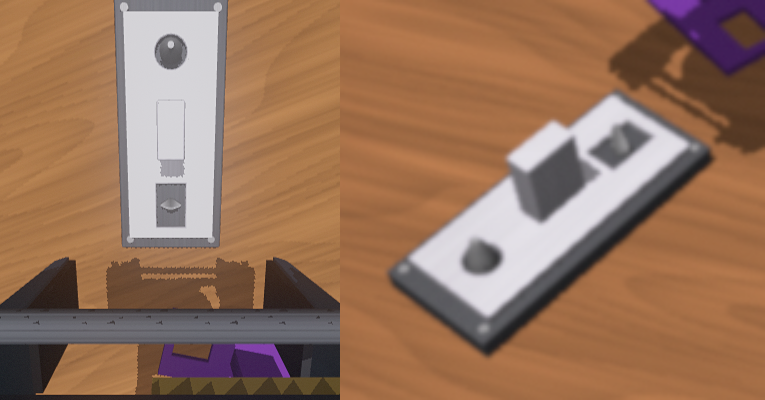

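The plate lies flat, with the round pin standing through the hole (wrist crop 171,50), the diamond pin through the slot (171,205) and an even margin of jig base all round. The robot is clear.

```bash
python3 -c "
from workcell import env;print(env.job_done())"
```

```text
the job is handed in; nothing more can be done
None
```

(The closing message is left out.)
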